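# Hold a spring clip gaping around the record card's edge

## Task

Take the big spring clip by its handles, squeeze it wide open and bring it, level, around the upright edge that faces you of the taller of the two standing record cards, with the edge well inside the mouth and neither jaw touching the card, so that I can slip a tasting sheet in beside it. Finish holding it there like that: still squeezed open, up in the air in the gripper alone; do not let go. Do not push the card about, and leave the other things where they are.

Things in the scene. Friction and masses are not known exactly. Their poses are not given: they have to be found in the camera images.
- clip_center (a point): Spring clip, 122 mm long, 24 mm wide, 65 g, lying on its side: two dark grey nylon levers on a steel pin with a coil spring. Point on the pin's axis, half-way up its 24 mm. z up along the pin; shut, x runs on the clip's middle line, +x to the jaws, -x to the handles. Jaw tips 54 mm ahead of the pin, handle ends 65 mm behind. (The axes ride on the +y lever: 0.28 rad off the middle line when squeezed home.)
- clip_grip (a point): Between the clip's ribbed handles, 42 mm behind the pin on the middle line, half-way up; axes as clip_center. Shut, the handles spread backwards in a V, 0.28 rad each side: 48 mm over their outsides here, 60 mm at the ends. Squeezed home they are parallel, 26 mm over their outsides, flat from 10 to 65 mm behind the pin. Squeezing here takes about 6 N to start, 12 N to bring home.
- clip_open (a joint): Angle between the clip's levers, rad: 0 shut, 0.56 squeezed right home. Squeezing the handles turns both levers evenly about the pin and opens the jaws, about 48 mm of gape per rad, 27 mm at home; the spring shuts it again when let go. Open, the free mouth reaches from the tips back to about 8 mm ahead of the pin.
- clip_tip_a (a point): Inner face of the clip's +y rubber jaw pad near its tip: 50 mm ahead of the pin, half-way up the clip's 24 mm width.
- clip_tip_b (a point): The same point on the other (-y) jaw. The distance between the two tip points is the gape (1 mm when shut).
- tall_card: The taller record card: rigid white ruled plate 148 mm wide, 4 mm thick, upright in a brown wood block 130 x 60 x 30 mm; card top 130 mm above the bench; loose, about 0.5 kg. Origin: centre of the block's underside. x along the card's width, y square to its faces, the card in the plane y = 0. The edge facing the robot is at x = -74 mm and overhangs the block by 9 mm.
- card_edge (a point): middle of the tall card's upright edge that faces the robot, 80 mm above the bench (half-way up the free edge); same axes as tall_card, so +x points from the edge into the card
- short_card: Bystander: a smaller card of the same make, 105 mm wide, its top only 85 mm above the bench, in an 87 x 60 x 30 mm block; origin at the centre of its underside. The two cards may stand in either place.
- cheese: Bystander: a cream cheese wheel, 150 mm across, 80 mm high; origin at the centre of its underside
- trier: Bystander: a T-handled steel cheese borer lying down, 134 mm long from its handle along +y, handle 72 mm wide, 16 mm thick; origin under the handle's middle
- wax_jar: Bystander: an amber jar with a steel cap, 72 mm across, 85 mm high; origin at the centre of its underside
Not all that is in view belongs to the job. Leave any blue look-alike of the tall_card alone.

How it is judged:
On the way:
1. the clip is squeezed open in the gripper and lifted off the bench (distance between clip_tip_a and clip_tip_b above 0.018 m and height (world z) of clip_center above 0.03 m and contact force between clip and the fingers above 2 N), for 0.2 s.
At the end, for the whole second after the job is handed in: Fingers hold the clip still, gaping over 18 mm, level within 0.35 rad, pin and tips 45-125 mm up; the tall card's near edge is 8 mm or more inside the tips, pin outside, each tip 3 mm or more off the card's mid-plane on its own side; clip not touching card or block; card within 15 mm of its start (distance between clip_tip_a and clip_tip_b above 0.018 m and contact force between clip and the fingers above 2 N and contact force between clip and tall_card below 0.3 N and height (world z) of clip_center between 0.045 and 0.125 m and height (world z) of clip_tip_a between 0.045 and 0.125 m and height (world z) of clip_tip_b between 0.045 and 0.125 m and x of each of clip_tip_a, clip_tip_b in the frame of card_edge above 0.008 m and x of clip_center in the frame of card_edge below -0.004 m and linear speed of clip below 0.02 m/s and distance of tall_card from where it was at the start of the episode below 0.015 m and angle between the z axis of clip_center and the z axis of tall_card, either way round below 0.35 rad and ((y of clip_tip_a in the frame of card_edge above 0.003 m and y of clip_tip_b in the frame of card_edge below -0.003 m) or (y of clip_tip_b in the frame of card_edge above 0.003 m and y of clip_tip_a in the frame of card_edge below -0.003 m))); the arm keeps its last pose, push and grip.
It fails at once if the tall card pushed more than 20 mm or tipped (distance of tall_card from where it was at the start of the episode above 0.02 m or angle between tall_card's own z axis and vertical above 0.2 rad).
It fails at once if the short card, cheese, borer or jar moved more than 20 mm (distance of any of short_card, cheese, trier, wax_jar from where it was at the start of the episode above 0.02 m).
It also fails if it takes over 35 s, if anything falls off the work surface, if the arm or the gripper's body presses on something with over 40 N, if the wrist force passes 120 N, or if a joint passes its speed limit or range.

## Robot

A 7-joint arm with a two-finger parallel gripper is mounted at the origin on the work surface. World frame = base frame: x ahead of the robot, y to its left, z up, the work surface at z = 0. Lengths are in m, angles in rad, forces in N, time in s.
With the tool pointing down it reaches from about 0.425 to 0.925 m from the base axis. Payload 6.8 kg.
Tool frame: the origin (TCP) lies at the very end of the fingers, on their centre line; the grasp point (between the pads) lies 19 mm behind it; z points along the fingers, x is the direction in which the jaws open and shut, and the axes are right-handed (so a half turn about z gives the same grasp; the last joint's range is limited). The gripper opens to 85 mm and grips with 20 to 120 N. Pads are 22 mm wide; open, the fingers measure 114 mm over their backs; the gripper's body (76 mm by 85 mm) begins 54 mm behind the grasp point. The pads swing forward as they close: fully open they stand 13 mm farther back than shut.
Start: joints at [1.024, 0.477, 0.022, 1.555, -0.011, 1.109, -0.083], TCP at [0.287, -0.611, 0.231] pointing down, gripper open.
Joint ranges: [-2.96, 2.96], [-0.34, 2.1], [-1.41, 1.46], [0.24, 2.44], [-1.37, 4.51], [0.17, 1.92], [-2.96, 2.96]. Speed limits (rad/s): [2.39, 2.39, 3.14, 3.14, 3.14, 3.14, 3.14].

## Interface

Orientations are given as a unit quaternion [w, x, y, z].
In Python, from station import bot gives the robot as it stands.
- The arm moves only by the shell command python3 -m creep 'ROWS' [FORCE]. ROWS is JSON, a list that holds one entry, the list of rows, each a list of 7 numbers: the shift along the tool's x, y, z in cm, then the turn, a rotation vector about the tool's x, y, z in rad, then the opening, from 0 (shut) to 1 (fully open). In form: [[[dx, dy, dz, wx, wy, wz, claw], ...]]. A call has 1 to 10 rows; each row is the pose to reach, as a shift and turn from the pose commanded when the call began, along the tool's axes at that moment; what a row does not reach only later rows make up. A row lasts 1/8 s, in which the tool goes at most 62.5 mm and 10.7 degrees, less where a joint would pass 70% of its speed; a pose out of reach is approached as far as the arm can. A call with a gripper value outside its range is refused whole. The fingers move at their own pace and stop on an object; FORCE is the grip in N (left out, the last holds). Time passes only in rows, so rows that repeat a pose let the fingers close. It gives the time, the measured TCP pose, the force and the opening at its end, in the units of the state.
- bot.get_obs(): the state, without advancing time (a new reading comes with each control period).
- bot.read_camera(name): name is "side" or "top"; returns (picture, depth): 384x512x3 uint8, blue, green, red; 384x512 float32, m along the optical axis (not along the pixel's ray), 0 where there is no reading.
- bot.calibration(name): a dict with "mtx" (3x3 intrinsics, pixels), "rvec" (rotation vector, rad) and "tvec" (3), from world to camera coordinates, as OpenCV has them. Camera axes: x right, y down, z forward; pixel columns grow to the right and rows downward; lengths in m; the calibration is good to about 2 mm. A picture is of the moment at which its call begins. calibration takes no time and is no camera call.
- bot.hand_in(): hands the job in, once; it reports no verdict.
Trained networks look in the newest picture that a camera, given by its name, has taken for a name from the list of things; names that differ only in an ending like _2 or _b are one class to them, and where a whole thing is asked for, a point or a joint stands for the part that bears it (a point fixed in the world has none). Each returns a list of dicts, best first, with "p" (0 to 1); they miss things now and then, are a little off and sometimes report something else, mostly with a low value. They report only what shows in the picture. A call takes as long as a camera call. They do not tell look-alikes from the thing itself.
- bot.find_in(camera, label): "xy" ([column, row] in pixels, amid what is visible of it).
- bot.silhouettes(camera, label): "mask" (384x512 bool, what is visible of it) and "xy" ([column, row] in pixels, amid what is visible of it).
The state is a dict: "t": time; "q": joint angles; "joint_vel": joint speeds; "joint_torque": joint torques, N m; "eef_pos": TCP position; "tool_rot": TCP orientation; "contact_force": force on the tool from outside, world axes, zero at the start; "torque": the same for the moment, N m; "gripper_width": opening from 0.0 (shut) to 1.0 (fully open).
Only numpy, scipy, OpenCV 4.12 (cv2) and the standard library are available. Lean on these libraries where they do the work, as an engineer would, in place of code of your own. Each camera call takes 0.05 s, during which the arm holds its last target.

## Working session

There is one attempt and no reset: what is moved stays moved. The work goes in short steps, Python scripts to look and compute and a shell command to move; the robot and the scene stay as the last step left them, time stands still between calls to the robot, and variables do not carry over. Pictures are saved under pics/ and viewed, and the job is handed in when it is done.

```bash
mkdir -p pics; ls
python3 - <<'E'
from station import bot
import cv2,numpy as np
o=bot.get_obs()
for k,v in o.items(): print(k,np.round(v,4))
for n in("side","top"):
    im,d=bot.read_camera(n); cv2.imwrite(f"pics/{n}0.png",im); np.save(f"pics/{n}0.npy",d)
    print(n,bot.calibration(n))
E
```

```text
pics
t 0.0
q [ 1.0239  0.4778  0.0223  1.5564 -0.0115  1.1093 -0.0831]
joint_vel [-0.0006  0.     -0.0005 -0.0003  0.0004 -0.0006  0.0005]
joint_torque [-1.00000e-03 -5.96454e+01  1.60800e+00 -2.81200e+01  1.25000e-02
  9.30000e-03  0.00000e+00]
eef_pos [ 0.2865 -0.6105  0.2303]
tool_rot [-4.000e-04  8.441e-01 -5.363e-01 -8.000e-04]
contact_force [-0.6628 -0.4549  0.2518]
torque [-0.0219 -0.0177  0.0245]
gripper_width 0.9953
side {'mtx': array([[358.73699928,   0.        , 248.09371312],
       [  0.        , 358.73699928, 192.36119818],
       [  0.        ,   0.        ,   1.        ]]), 'rvec': array([ 0.76678972, -2.63030778,  1.0443352 ]), 'tvec': array([0.51267056, 0.25249108, 0.84423311])}
top {'mtx': array([[408.95525184,   0.        , 260.4969589 ],
       [  0.        , 408.95525184, 191.44798688],
       [  0.        ,   0.        ,   1.        ]]), 'rvec': array([ 2.10390977, -2.12116562,  0.19421555]), 'tvec': array([0.02986864, 0.5634272 , 1.26101955])}
```

View pics/side0.png

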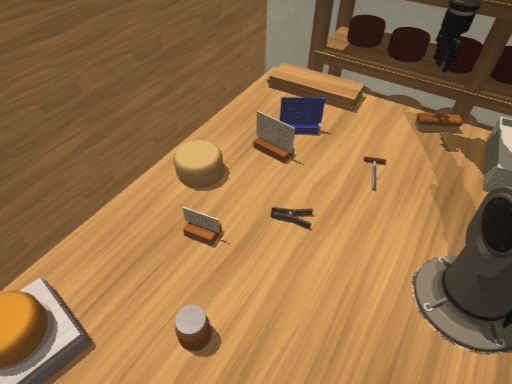

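View pics/top0.png

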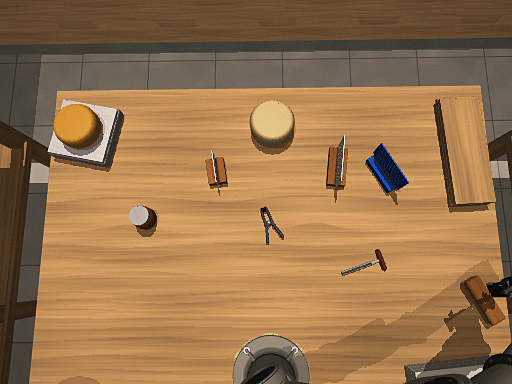

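The side view shows the clip at about (292,216), the tall white card at (275,137), the blue look-alike at (302,115) and the short card at (202,225). In the top view the clip is at (270,225), the tall card at (338,165) and the short card at (217,170).

```bash
cat > h.py <<'E'
import numpy as np,cv2
from station import bot
def cal(n):
    c=bot.calibration(n); R=cv2.Rodrigues(c["rvec"])[0]; return c["mtx"],R,np.ravel(c["tvec"])
def deproj(n,d,us,vs):
    K,R,t=cal(n); us=np.asarray(us);vs=np.asarray(vs)
    z=d[vs,us]; ok=z>0; us,vs,z=us[ok],vs[ok],z[ok]
    c=np.stack([(us-K[0,2])/K[0,0]*z,(vs-K[1,2])/K[1,1]*z,z],1)
    return (c-t)@R
def ray(n,uv,zw):
    K,R,t=cal(n); d=R.T@np.array([(uv[0]-K[0,2])/K[0,0],(uv[1]-K[1,2])/K[1,1],1]); o=-R.T@t
    return o+d*(zw-o[2])/d[2]
def proj(n,P):
    c=bot.calibration(n); return cv2.projectPoints(np.float64(P).reshape(-1,1,3),c["rvec"],c["tvec"],c["mtx"],None)[0].reshape(-1,2)
E
python3 - <<'E'
from h import *
for n in("side","top"):
    im,d=bot.read_camera(n)
    for l in("clip_center","tall_card"):
        for s in bot.silhouettes(n,l):
            m=s["mask"]; v,u=np.nonzero(m); P=deproj(n,d,u,v)
            print(n,l,round(s["p"],2),s["xy"],m.sum(),np.round(np.percentile(P,[2,50,98],axis=0),3).tolist())
            if s["p"]>.3: np.savez(f"pics/{n}_{l}_{int(s['xy'][0])}.npz",P=P,m=m)
    for l in("clip_center","clip_grip","clip_tip_a","card_edge"):
        print(n,l,[(round(r["p"],2),np.round(r["xy"],1).tolist()) for r in bot.find_in(n,l)])
for n,(u,v) in(("side",(292,216)),("top",(270,225))):
    im=cv2.imread(f"pics/{n}0.png"); c=im[v-35:v+35,u-45:u+45]; cv2.imwrite(f"pics/{n}_clip.png",cv2.resize(c,None,fx=8,fy=8,interpolation=cv2.INTER_CUBIC))
E
```

```text
side clip_center 0.55 [292.4, 214.4] 498 [[0.407, -0.034, -0.0], [0.46, 0.009, 0.017], [0.511, 0.028, 0.025]]
side tall_card 0.68 [304.6, 116.2] 1374 [[0.571, -0.421, 0.005], [0.625, -0.381, 0.067], [0.694, -0.348, 0.128]]
side tall_card 0.67 [270.0, 137.0] 1494 [[0.583, -0.249, -0.001], [0.647, -0.223, 0.054], [0.724, -0.194, 0.127]]
side clip_center [(0.59, [293.6, 215.7])]
side clip_grip [(0.57, [293.5, 214.1])]
side clip_tip_a [(0.67, [270.9, 137.4]), (0.62, [291.6, 213.4]), (0.62, [296.6, 208.1])]
side card_edge [(0.9, [303.0, 112.0]), (0.85, [271.0, 137.5])]
top clip_center 0.62 [336.6, 164.9] 826 [[0.587, -0.262, 0.001], [0.648, -0.224, 0.032], [0.718, -0.195, 0.132]]
top clip_center 0.58 [267.3, 220.7] 70 [[0.446, -0.013, 0.002], [0.468, 0.005, 0.024], [0.514, 0.021, 0.029]]
top tall_card 0.89 [390.3, 171.8] 1009 [[0.573, -0.42, 0.015], [0.63, -0.379, 0.051], [0.693, -0.339, 0.132]]
top tall_card 0.63 [338.5, 163.2] 804 [[0.584, -0.26, 0.004], [0.648, -0.223, 0.033], [0.717, -0.195, 0.132]]
top clip_center [(0.5, [270.5, 226.4])]
top clip_grip [(0.57, [268.8, 224.2]), (0.21, [274.2, 122.5])]
top clip_tip_a [(0.55, [273.9, 224.5]), (0.49, [265.7, 223.2])]
top card_edge [(0.95, [385.6, 170.5]), (0.68, [337.2, 164.8])]
```

View pics/side_clip.png

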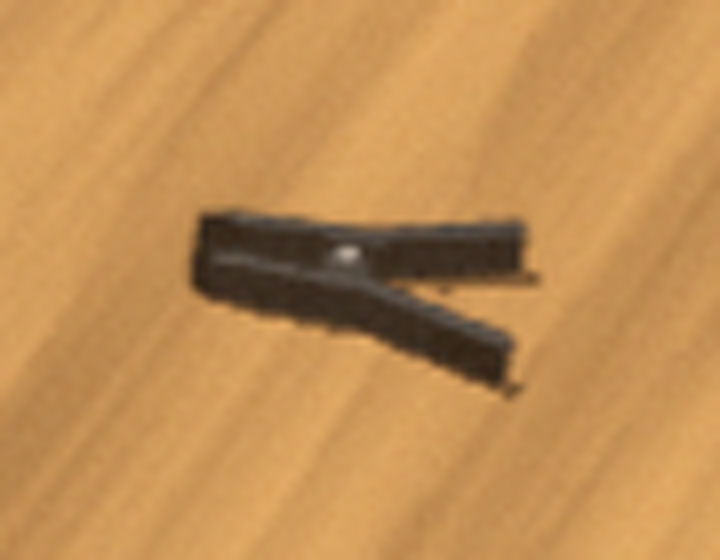

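View pics/top_clip.png

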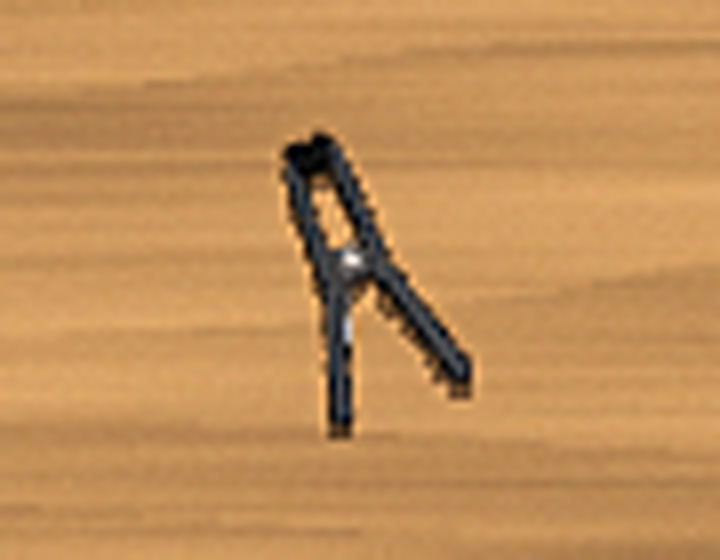

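Run:
```python
from h import *
T=lambda x,y:(225+(x+.5)/8-.5,190+(y+.5)/8-.5)
S=lambda x,y:(247+(x+.5)/8-.5,181+(y+.5)/8-.5)
for nm,uv in dict(pin=T(352,260),tip=T(312,150),hL=T(340,425),hR=T(458,375)).items(): print("top",nm,ray("top",uv,.024).round(4))
for nm,uv in dict(pin=S(345,250),tip=S(210,235),h1=S(520,228),h2=S(512,345)).items(): print("side",nm,ray("side",uv,.024).round(4))
for n,f in(("side","270"),("top","338")):
    P=np.load(f"pics/{n}_tall_card_{f}.npz")["P"]
    Q=P[(P[:,2]>.04)]
    # fit vertical plane line robustly
    vx,vy,x0,y0=cv2.fitLine(Q[:,:2].astype(np.float32),cv2.DIST_HUBER,0,.001,.001).ravel()
    dv=np.array([vx,vy]); dv*=np.sign(dv[0]); s=(Q[:,:2]-[x0,y0])@dv; r=(Q[:,:2]-[x0,y0])@[-dv[1],dv[0]]
    print(n,len(Q),"ang",np.arctan2(dv[1],dv[0]).round(4),"s",np.percentile(s,[0,1,2,98,99,100]).round(4),"res",r.std().round(4))
    for q in(.5,99.5): print(np.array([x0,y0])+dv*np.percentile(s,q))
    tp=P[P[:,2]>.122]
    print("top pts",len(tp)); 
    B=P[(P[:,2]>.024)&(P[:,2]<.034)]; print("block",cv2.minAreaRect(B[:,:2].astype(np.float32)),len(B))
for n,(u,v) in(("side",(275,137)),("top",(338,165))):
    im=cv2.imread(f"pics/{n}0.png"); c=im[v-40:v+40,u-40:u+40]; cv2.imwrite(f"pics/{n}_card.png",cv2.resize(c,None,fx=7,fy=7,interpolation=cv2.INTER_CUBIC))
```

```text
top pin [4.683e-01 1.000e-04 2.400e-02]
top tip [0.5136 0.016  0.024 ]
top hL [0.4017 0.0057 0.024 ]
top hR [ 0.4213 -0.0421  0.024 ]
side pin [0.4694 0.002  0.024 ]
side tip [0.5125 0.0213 0.024 ]
side h1 [ 0.4224 -0.0398  0.024 ]
side h2 [0.4019 0.009  0.024 ]
side 876 ang -0.1209 s [-0.0721 -0.0698 -0.0688  0.0724  0.0751  0.0768] res 0.0015
[ 0.57951564 -0.21792666]
[ 0.72433943 -0.23551587]
top pts 93
block ((0.6421636939048767, -0.26232045888900757), (0.14813420176506042, 0.14108093082904816), 76.1546401977539) 303
top 258 ang -0.116 s [-0.0577 -0.0567 -0.056   0.0836  0.0866  0.0893] res 0.0011
[ 0.58047204 -0.21860177]
[ 0.72421361 -0.23535561]
top pts 75
block ((0.6506682634353638, -0.22851328551769257), (0.06028526648879051, 0.13423116505146027), 83.14663696289062) 409
```

```bash
python3 -c "
import cv2,numpy as np
cv2.imwrite('pics/cards.png',np.hstack([cv2.resize(cv2.imread('pics/side_card.png'),(400,400)),cv2.resize(cv2.imread('pics/top_card.png'),(400,400))]))"
```

```text
(no output)
```

View pics/cards.png

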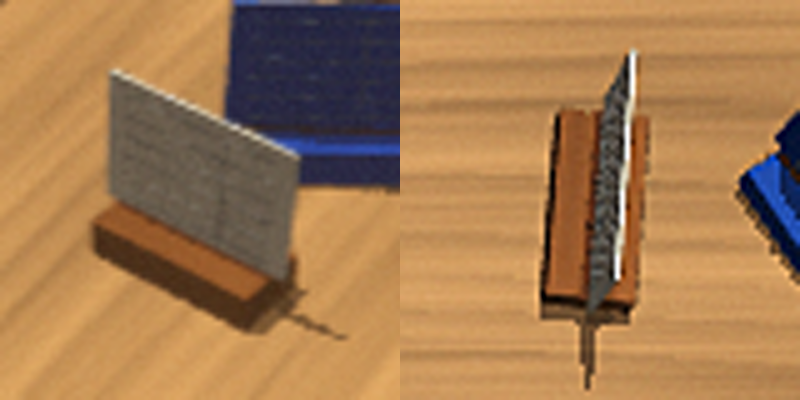

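```bash
cat > go.py <<'E'
from h import *
from scipy.spatial.transform import Rotation as Ro
import sys
def tgt(p,yaw):  # clip yaw (middle line direction); tool x = yaw-90deg, tool z down
    o=bot.get_obs(); q=o["tool_rot"]; R0=Ro.from_quat([q[1],q[2],q[3],q[0]])
    a=yaw-np.pi/2; x=np.array([np.cos(a),np.sin(a),0]); z=np.array([0,0,-1.]); R1=Ro.from_matrix(np.stack([x,np.cross(z,x),z],1))
    d=R0.inv().apply(np.array(p)-o["eef_pos"])*100; w=(R0.inv()*R1).as_rotvec()
    print("t",o["t"],"tcp",o["eef_pos"].round(4),"yaw",round(float(np.arctan2(*R0.as_matrix()[[1,0],0])+np.pi/2),4),"F",np.round(o["contact_force"],2),"g",o["gripper_width"])
    print("shift cm",d.round(2),"rot",w.round(3))
if __name__=="__main__":
    v=list(map(float,sys.argv[1:])); tgt(v[:3],v[3])
E
python3 go.py .433 -.0125 .12 .36
```

```text
t 0.8 tcp [ 0.2868 -0.6111  0.2313] yaw 0.4388 F [-0.19  0.52  0.36] g 0.9991854330728944
shift cm [-47.98 -38.67  11.13] rot [-0.    -0.     0.079]
```

```bash
python3 -m creep '[[[-4,-3,0.5,0,0,0.01,1],[-9,-7,1,0,0,0.02,1],[-14,-11,2,0,0,0.03,1],[-19,-15,3,0,0,0.04,1],[-24,-19,4,0,0,0.05,1],[-29,-23,5,0,0,0.06,1],[-34,-27.5,6.5,0,0,0.08,1],[-39,-31.5,8,0,0,0.08,1],[-44,-35.5,9.5,0,0,0.08,1],[-48,-38.7,11,0,0,0.08,1]]]' 40; python3 -m creep '[[[0,0,0,0,0,0,1],[0,0,0,0,0,0,1]]]'; python3 go.py .433 -.0125 .005 .36
python3 - <<'E'
from h import *
for n in("side","top"):
    im,d=bot.read_camera(n); cv2.imwrite(f"pics/{n}1.png",im)
a=cv2.imread("pics/side1.png");cv2.imwrite("pics/side1c.png",cv2.resize(a[110:290,190:390],None,fx=3.5,fy=3.5))
a=cv2.imread("pics/top1.png");cv2.imwrite("pics/top1c.png",cv2.resize(a[150:310,180:380],None,fx=3.5,fy=3.5))
E
```

```text
t: 2.05
eef_pos: [0.4307, -0.0241, 0.1254]
tool_rot: [-0.001, 0.822, -0.57, 0.001]
contact_force: [1.1, -0.2, 0.5]
gripper_width: 1.0
t: 2.3
eef_pos: [0.4298, -0.0262, 0.1252]
tool_rot: [0.0, 0.822, -0.569, 0.0]
contact_force: [-0.6, -0.5, -0.5]
gripper_width: 1.004
t 2.3 tcp [ 0.4298 -0.0262  0.1252] yaw 0.3593 F [-0.55 -0.46 -0.46] g 1.0041041434409692
shift cm [-1.17 -0.78 12.02] rot [ 0.    -0.    -0.001]
```

View pics/side1c.png

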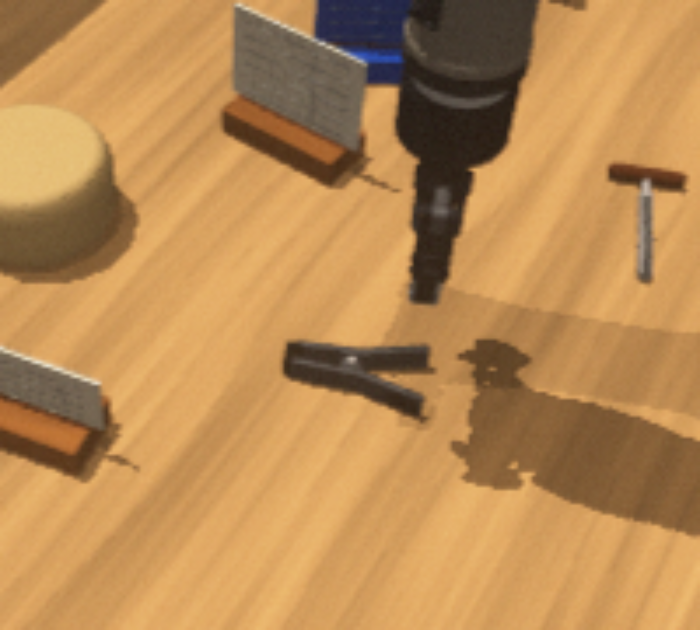

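View pics/top1c.png

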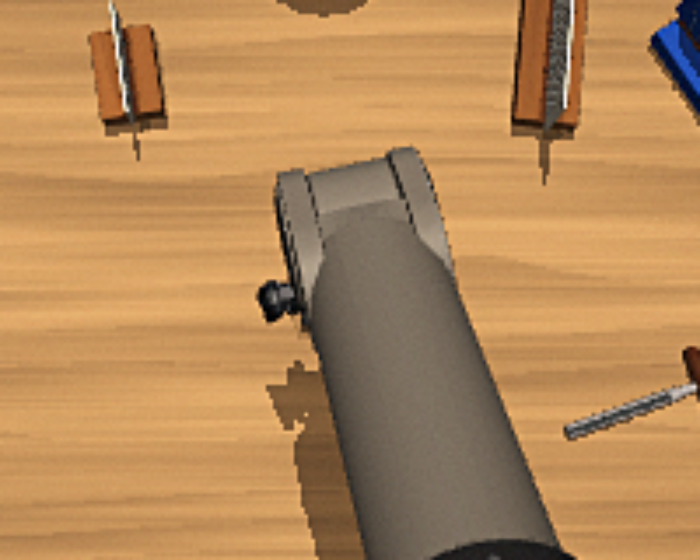

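```bash
python3 -m creep '[[[-1.2,-0.8,2,0,0,0,1],[-1.2,-0.8,5.5,0,0,0,1],[-1.2,-0.8,7,0,0,0,1],[-1.2,-0.8,7,0,0,0,1]]]' 40; python3 go.py .433 -.0125 .005 .36
python3 - <<'E'
from h import *
im,d=bot.read_camera("side")
cv2.imwrite("pics/side2c.png",cv2.resize(im[150:270,220:380],None,fx=5,fy=5,interpolation=cv2.INTER_CUBIC))
p=bot.get_obs()["eef_pos"]; print(proj("side",[p,p+[0,0,.019]]), (proj("side",[p])-[220,150])*5)
E
```

```text
t: 2.9
eef_pos: [0.4325, -0.0129, 0.0547]
tool_rot: [0.001, 0.821, -0.57, -0.001]
contact_force: [-0.1, -0.3, 0.6]
gripper_width: 0.998
t 2.9 tcp [ 0.4325 -0.0129  0.0547] yaw 0.3571 F [-0.05 -0.33  0.64] g 0.9983098128551473
shift cm [-0.01 -0.07  4.97] rot [ 0.002  0.    -0.003]
[[305.00845314 206.29554192]
 [305.81279515 201.61266077]] [[425.0422657 281.4777096]]
```

View pics/side2c.png

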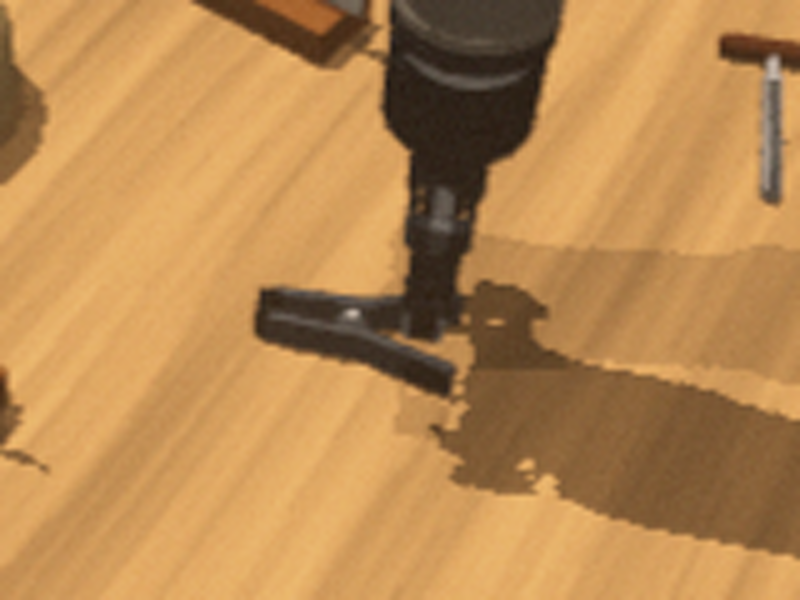

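The gripper sits square over the handles, with the near finger at crop (425,335), just outside the near handle. Next I descend.

```bash
python3 -m creep '[[[0,0,2,0,0,0,1],[0,0,3.5,0,0,0,1],[0,0,4.9,0,0,0,1],[0,0,4.9,0,0,0,1]]]' 40; python3 -m creep '[[[0,0,0,0,0,0,0.8],[0,0,0,0,0,0,0.6],[0,0,0,0,0,0,0.5]]]' 40;  python3 - <<'E'
from h import *
im,d=bot.read_camera("side")
cv2.imwrite("pics/side3c.png",cv2.resize(im[150:270,220:380],None,fx=5,fy=5,interpolation=cv2.INTER_CUBIC))
E
```

```text
t: 3.45
eef_pos: [0.4326, -0.0119, 0.0055]
tool_rot: [0.001, 0.822, -0.57, -0.001]
contact_force: [-0.0, -0.3, -0.3]
gripper_width: 1.005
t: 3.82
eef_pos: [0.4338, -0.0119, 0.0071]
tool_rot: [-0.0, 0.822, -0.57, 0.001]
contact_force: [-1.9, -0.4, 9.7]
gripper_width: 0.502
```

View pics/side3c.png

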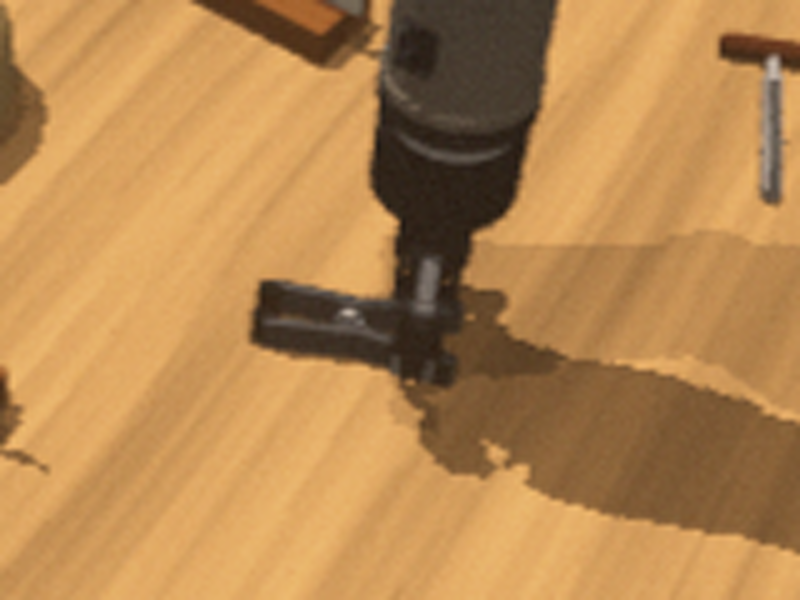

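```bash
python3 -m creep '[[[0,0,-0.2,0,0,0,0.6],[0,0,-0.5,0,0,0,0.5],[0,0,-0.7,0,0,0,0.4],[0,0,-0.8,0,0,0,0.3],[0,0,-0.8,0,0,0,0.2],[0,0,-0.8,0,0,0,0.2],[0,0,-0.8,0,0,0,0.2]]]' 40;  python3 - <<'E'
from h import *
im,d=bot.read_camera("side")
cv2.imwrite("pics/side4c.png",cv2.resize(im[150:270,220:380],None,fx=5,fy=5,interpolation=cv2.INTER_CUBIC))
E
```

```text
t: 4.75
eef_pos: [0.4331, -0.0119, 0.0141]
tool_rot: [0.0, 0.822, -0.57, -0.0]
contact_force: [0.2, -0.6, -1.3]
gripper_width: 0.284
```

View pics/side4c.png

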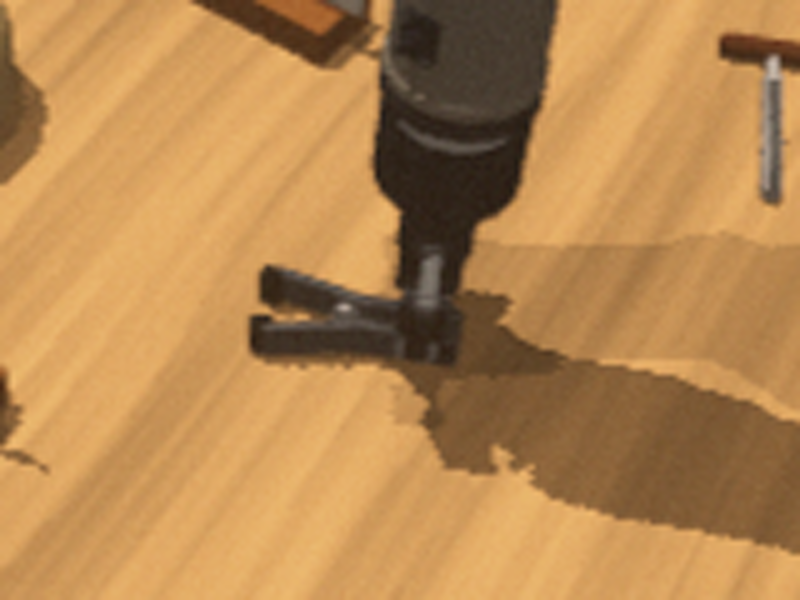

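Gripped: width 0.284 and the jaws wide open at crop (265,310). I'll lift, then move to a staging pose in front of the card.

```bash
python3 -m creep '[[[0,0,-2,0,0,0,0.15],[0,0,-4,0,0,0,0.15],[0,0,-6,0,0,0,0.15],[0,0,-7.6,0,0,0,0.15],[0,0,-7.6,0,0,0,0.15],[0,0,-7.6,0,0,0,0.15]]]' 50; python3 go.py .452 -.2045 .09 -.119;  python3 - <<'E'
from h import *
im,d=bot.read_camera("side")
cv2.imwrite("pics/side5c.png",cv2.resize(im[120:240,220:380],None,fx=5,fy=5,interpolation=cv2.INTER_CUBIC))
E
```

```text
t: 5.55
eef_pos: [0.4327, -0.012, 0.0896]
tool_rot: [0.0, 0.822, -0.57, -0.0]
contact_force: [-0.2, -0.2, -0.8]
gripper_width: 0.282
t 5.55 tcp [ 0.4327 -0.012   0.0896] yaw 0.3588 F [-0.22 -0.22 -0.85] g 0.2821687403465923
shift cm [18.7   4.96 -0.03] rot [ 0.001 -0.     0.478]
```

View pics/side5c.png

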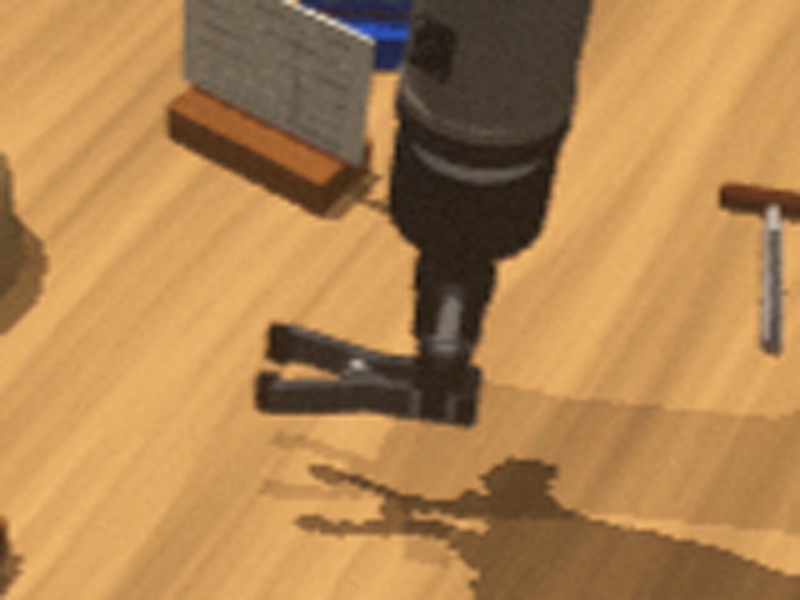

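The clip is off the bench, level and open, with its jaws at crop (265,370). On to the staging pose.

```bash
python3 -m creep '[[[3,0.8,0,0,0,0.1,0.15],[7,1.9,0,0,0,0.2,0.15],[11,2.9,0,0,0,0.3,0.15],[15,4,0,0,0,0.4,0.15],[18,4.8,0,0,0,0.478,0.15],[18.7,5,0,0,0,0.478,0.15],[18.7,5,0,0,0,0.478,0.15],[18.7,5,0,0,0,0.478,0.15]]]'; python3 go.py .5115 -.2117 .09 -.119;  python3 - <<'E'
from h import *
for n in("side","top"):
    im,d=bot.read_camera(n); np.savez(f"pics/{n}6.npz",im=im,d=d)
    p=bot.get_obs()["eef_pos"]; u,v=proj(n,[p+[.05,0,0]])[0].astype(int); print(n,u,v)
    cv2.imwrite(f"pics/{n}6c.png",cv2.resize(im[v-50:v+50,u-50:u+50],None,fx=6,fy=6,interpolation=cv2.INTER_CUBIC))
E
```

```text
t: 6.6
eef_pos: [0.452, -0.2029, 0.09]
tool_rot: [0.0, -0.665, 0.747, 0.0]
contact_force: [-0.0, -0.8, 0.4]
gripper_width: 0.279
t 6.6 tcp [ 0.452  -0.2029  0.09  ] yaw -0.1166 F [-0.05 -0.77  0.4 ] g 0.27916961450378613
shift cm [ 0.18 -6.01 -0.  ] rot [0.001 0.001 0.002]
side 313 149
top 334 208
```

View pics/side6c.png

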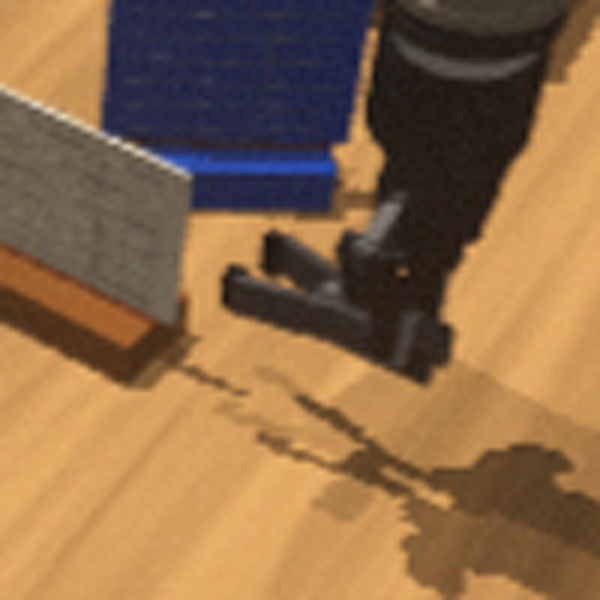

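View pics/top6c.png

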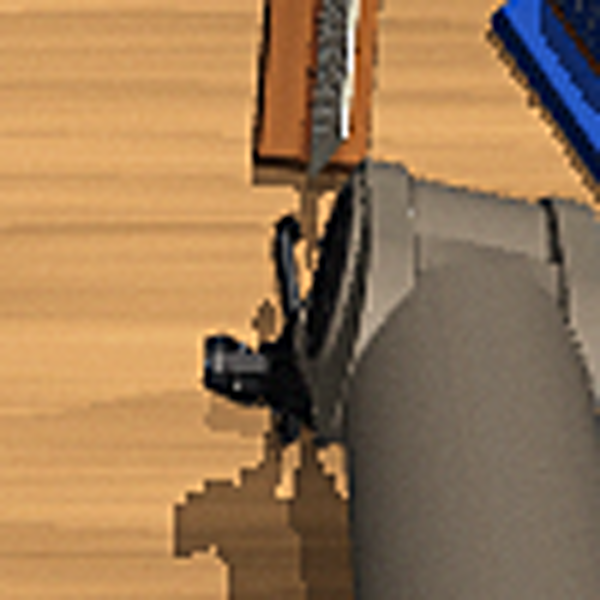

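Run:
```python
from h import *
o=bot.get_obs(); p=o["eef_pos"]; y=-.1166
c=np.array([np.cos(y),np.sin(y),0]); n_=np.array([-np.sin(y),np.cos(y),0])
d=np.load("pics/side6.npz")["d"]; im=np.load("pics/side6.npz")["im"]
u0,v0=263,99
g=im.max(2)
P=[];UV=[]
for v in range(v0+35,v0+66):
  for u in range(u0+35,u0+72):
    if g[v,u]<90 and d[v,u]>0:
      q=deproj("side",d,[u],[v])[0]
      if .06<q[2]<.13: P.append(q);UV.append((u,v))
P=np.array(P); L=np.stack([(P-p)@c,(P-p)@n_,P[:,2]],1)
for side in(1,-1):
    Q=L[(L[:,1]*side>3e-3)&(L[:,0]>.02)]
    print(side,len(Q),"x max",np.percentile(Q[:,0],[90,98,100]).round(4),"z",np.percentile(Q[:,2],[2,50,98]).round(4))
    for a in np.arange(.02,.1,.01):
        S=Q[(Q[:,0]>=a)&(Q[:,0]<a+.01)]
        if len(S): print(round(a,2),len(S),"y",np.percentile(S[:,1],[5,50,95]).round(4),"z",np.percentile(S[:,2],[5,95]).round(4))
dt=np.load("pics/top6.npz")["d"]; it=np.load("pics/top6.npz")["im"]
u0,v0=284,158
P=[]
for v in range(v0+34,v0+60):
  for u in range(u0+40,u0+55):
    if it[v,u].max()<100 and dt[v,u]>0:
      q=deproj("top",dt,[u],[v])[0]
      if .06<q[2]<.13: P.append(q)
P=np.array(P); L=np.stack([(P-p)@c,(P-p)@n_,P[:,2]],1)
print("top",len(L))
for a in np.arange(.02,.11,.01):
    S=L[(L[:,0]>=a)&(L[:,0]<a+.01)]
    if len(S): print(round(a,2),len(S),"y",np.percentile(S[:,1],[5,50,95]).round(4),"z",np.percentile(S[:,2],[5,95]).round(4))
print("x max",L[:,0].max())
# card again
for n in("side","top"):
  bot.read_camera(n)
  for s in bot.silhouettes(n,"tall_card"):
    if s["p"]<.3: continue
    z=np.load(f"pics/{n}6.npz")["d"]; v,u=np.nonzero(s["mask"]); Q=deproj(n,z,u,v)
    print(n,s["p"],s["xy"],np.median(Q,0).round(3))
    if np.median(Q,0)[1]<-.3: continue
    B=Q[(Q[:,2]>.024)&(Q[:,2]<.034)]; print("block",cv2.minAreaRect(B[:,:2].astype(np.float32)))
    Q=Q[Q[:,2]>.05]
    print("edge x pct",np.percentile(Q[:,0],[0,1,3]).round(4)); N=Q[Q[:,0]<np.percentile(Q[:,0],10)]; print("near y",np.median(N,0).round(4))
    T=Q[Q[:,2]>.126]; print("top edge",len(T),[ (a.round(4)) for a in np.polyfit(T[:,0]-.577,T[:,1],1)])
```

```text
1 143 x max [0.0821 0.0886 0.0899] z [0.0821 0.0936 0.1029]
0.02 19 y [0.0071 0.0126 0.0149] z [0.083  0.1026]
0.03 25 y [0.0051 0.013  0.0156] z [0.0844 0.104 ]
0.04 24 y [0.0098 0.0155 0.0191] z [0.0839 0.1013]
0.05 19 y [0.0152 0.0184 0.0206] z [0.0823 0.1004]
0.06 19 y [0.0182 0.0202 0.0226] z [0.0834 0.102 ]
0.07 19 y [0.02   0.0227 0.0256] z [0.0828 0.0988]
0.08 18 y [0.0181 0.022  0.025 ] z [0.0822 0.1018]
-1 74 x max [0.0851 0.0882 0.0883] z [0.0797 0.0949 0.1031]
0.02 1 y [-0.0033 -0.0033 -0.0033] z [0.0948 0.0948]
0.03 2 y [-0.0061 -0.0047 -0.0032] z [0.1008 0.1014]
0.04 5 y [-0.0104 -0.0085 -0.0059] z [0.0996 0.1037]
0.05 12 y [-0.0147 -0.012  -0.0107] z [0.084  0.0998]
0.06 18 y [-0.0158 -0.0146 -0.0116] z [0.0817 0.1018]
0.07 17 y [-0.0184 -0.0167 -0.0147] z [0.0826 0.1005]
0.08 19 y [-0.0171 -0.0146 -0.0124] z [0.08   0.1024]
top 52
0.04 8 y [0.0128 0.0141 0.016 ] z [0.0864 0.1072]
0.05 11 y [0.0121 0.0155 0.0187] z [0.0917 0.1066]
0.06 10 y [0.0161 0.0191 0.0206] z [0.0864 0.1069]
0.07 10 y [0.0158 0.0198 0.0233] z [0.0991 0.1064]
0.08 12 y [0.0142 0.0186 0.0225] z [0.
[... 570 characters left out ...]
op edge 1 [np.float64(0.7572), np.float64(-0.0824)]
top 0.94 [385.2, 171.6] [ 0.63  -0.379  0.049]
top 0.76 [338.2, 166.8] [ 0.649 -0.224  0.033]
block ((0.6515194177627563, -0.2283962219953537), (0.06028180569410324, 0.13446006178855896), 83.63267517089844)
edge x pct [0.5045 0.5797 0.581 ]
near y [ 0.5824 -0.219   0.1019]
top edge 63 [np.float64(-0.1708), np.float64(-0.2153)]
top 0.46 [332.5, 201.7] [ 0.523 -0.195  0.101]
block ((0.0, 0.0), (0.0, 0.0), 0.0)
edge x pct [0.4355 0.4581 0.4879]
near y [ 0.4952 -0.1931  0.1022]
top edge 1 [np.float64(0.8706), np.float64(-0.0874)]<stdin>:45: RankWarning: Polyfit may be poorly conditioned
<stdin>:45: RankWarning: Polyfit may be poorly conditioned
```

```bash
python3 go.py .5154 -.2122 .09 -.12; python3 -m creep '[[[0.2,0,0,0,0,0.003,0.15],[0.2,-1,0,0,0,0.003,0.15],[0.2,-2,0,0,0,0.003,0.15],[0.2,-3,0,0,0,0.003,0.15],[0.2,-4,0,0,0,0.003,0.15],[0.2,-4,0,0,0,0.003,0.15]]]';  python3 - <<'E'
from h import *
for n in("side","top"):
    im,d=bot.read_camera(n); np.savez(f"pics/{n}7.npz",im=im,d=d)
    p=bot.get_obs()["eef_pos"]; u,v=proj(n,[p+[.05,0,0]])[0].astype(int); print(n,u,v)
    cv2.imwrite(f"pics/{n}7c.png",cv2.resize(im[v-35:v+35,u-35:u+35],None,fx=8,fy=8,interpolation=cv2.INTER_CUBIC))
E
```

```text
t 6.9 tcp [ 0.4521 -0.2041  0.0903] yaw -0.1183 F [ 0.08  0.49 -0.44] g 0.28001540116099316
shift cm [ 0.06 -6.38  0.03] rot [-0.     0.     0.002]
t: 7.65
eef_pos: [0.4926, -0.2112, 0.0902]
tool_rot: [0.0, -0.663, 0.749, -0.0]
contact_force: [-0.7, 0.1, -1.0]
gripper_width: 0.28
side 303 143
top 336 195
```

View pics/side7c.png

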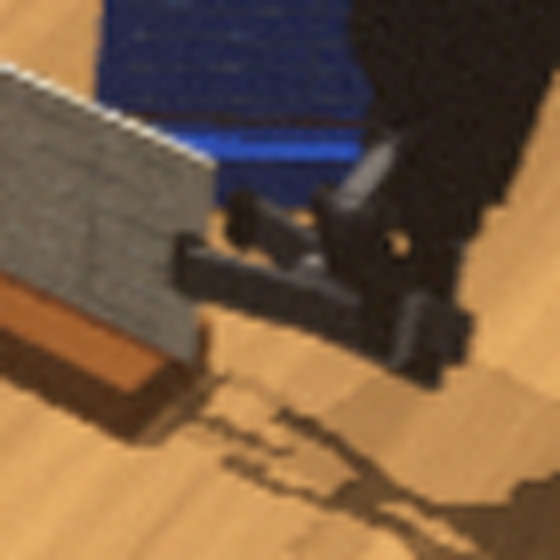

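View pics/top7c.png

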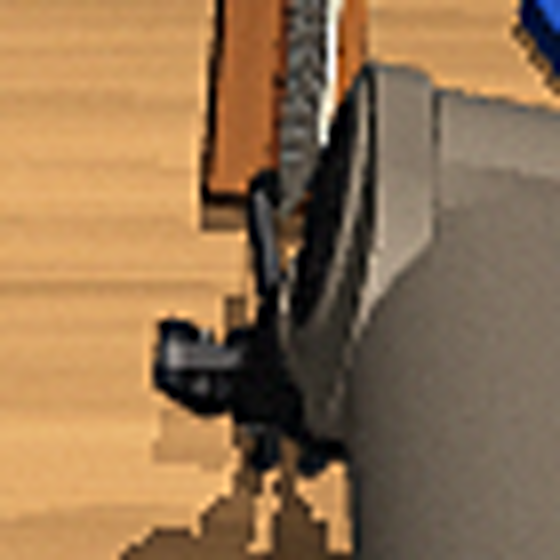

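The near jaw now overlaps the card's left face (tip at crop (185,265)) with a gap between them. The top view shows the jaw clear of the card's left face.

```bash
python3 go.py .5154 -.2122 .09 -.12; python3 -m creep '[[[-0.1,-0.6,0,0,0,0.003,0.15],[-0.1,-1.2,0,0,0,0.003,0.15],[-0.1,-1.8,0,0,0,0.003,0.15],[-0.1,-2.3,0,0,0,0.003,0.15],[-0.1,-2.3,0,0,0,0.003,0.15],[-0.1,-2.3,0,0,0,0.003,0.15]]]'; python3 go.py .5154 -.2122 .09 -.12
python3 - <<'E'
from h import *
for n in("side","top"):
    im,d=bot.read_camera(n); np.savez(f"pics/{n}8.npz",im=im,d=d)
    p=bot.get_obs()["eef_pos"]; u,v=proj(n,[p+[.05,0,0]])[0].astype(int); print(n,u,v)
    cv2.imwrite(f"pics/{n}8c.png",cv2.resize(im[v-35:v+35,u-35:u+35],None,fx=8,fy=8,interpolation=cv2.INTER_CUBIC))
E
```

```text
t 7.75 tcp [ 0.4913 -0.2112  0.09  ] yaw -0.1223 F [-0.49 -0.34 -0.33] g 0.28185090868207446
shift cm [-0.2  -2.41  0.  ] rot [ 0.001  0.    -0.002]
t: 8.5
eef_pos: [0.5142, -0.213, 0.0901]
tool_rot: [-0.0, -0.661, 0.75, 0.0]
contact_force: [-1.4, 0.4, -1.0]
gripper_width: 0.278
t 8.5 tcp [ 0.5142 -0.213   0.0901] yaw -0.1253 F [-1.4   0.36 -0.99] g 0.27800484186960916
shift cm [-0.1  -0.11  0.01] rot [ 0.     0.    -0.005]
side 297 140
top 336 188
```

View pics/side8c.png

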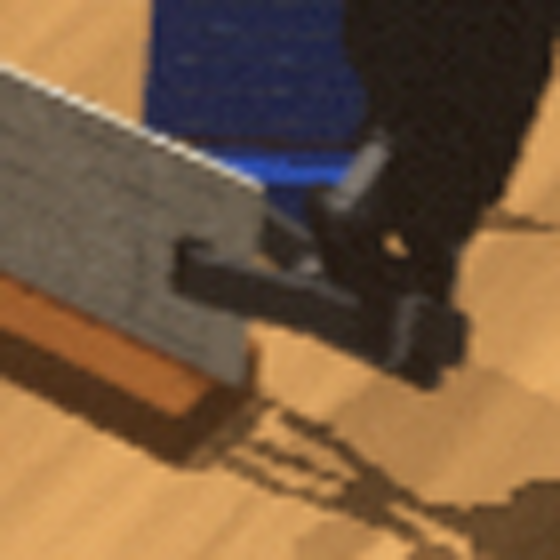

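View pics/top8c.png

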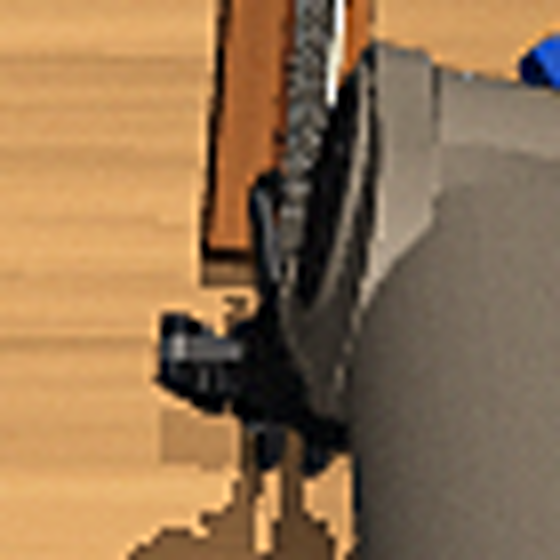

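The mouth now surrounds the edge. In the side view the near tip at crop (180,265) lies over the card face and the card hides the far jaw tip. I'll check the clearances with depth.

Run:
```python
from h import *
y=-.12; c=np.array([np.cos(y),np.sin(y),0]); n_=np.array([-np.sin(y),np.cos(y),0]); E0=np.array([.578,-.2197,0])
z=np.load("pics/side8.npz"); d,im=z["d"],z["im"]; u0,v0=262,105
m=np.zeros(d.shape,bool); m[v0+10:v0+48,u0:u0+55]=1
hsv=cv2.cvtColor(im,cv2.COLOR_BGR2HSV)
v,u=np.nonzero(m&(d>0)); P=deproj("side",d,u,v); g=im[v,u].max(1); s=hsv[v,u,1]
L=np.stack([(P-E0)@c,(P-E0)@n_,P[:,2]],1)
cl=L[(g<90)&(L[:,2]>.07)&(L[:,2]<.12)&(L[:,0]>-.03)&(abs(L[:,1])<.04)]
for side in(1,-1):
    Q=cl[cl[:,1]*side>.004]
    if len(Q):
      print("jaw",side,len(Q),"xmax",np.percentile(Q[:,0],[95,100]).round(4))
      for a in(-.03,-.02,-.01,0,.01,.02):
        S=Q[(Q[:,0]>=a)&(Q[:,0]<a+.01)]
        if len(S): print(a,len(S),np.percentile(S[:,1],[5,50,95]).round(4),"z",np.percentile(S[:,2],[5,95]).round(4))
cd=L[(g>100)&(s<70)&(L[:,2]>.04)&(L[:,2]<.128)&(abs(L[:,1])<.012)]
print("card face",len(cd),"x",np.percentile(cd[:,0],[0,1,3]).round(4),"y",np.percentile(cd[:,1],[5,50,95]).round(4), np.polyfit(cd[:,0],cd[:,1],1).round(4))
```

```text
jaw 1 117 xmax [0.0234 0.0341]
-0.03 23 [0.0076 0.0122 0.0158] z [0.0829 0.1018]
-0.02 21 [0.0124 0.0153 0.0179] z [0.0821 0.1028]
-0.01 19 [0.0151 0.0171 0.0189] z [0.0806 0.1002]
0 20 [0.0168 0.02   0.0225] z [0.081  0.1006]
0.01 22 [0.0159 0.0211 0.0238] z [0.0823 0.1028]
0.02 11 [0.0165 0.0195 0.0226] z [0.0796 0.1034]
jaw -1 41 xmax [0.0103 0.0134]
-0.03 1 [-0.0049 -0.0049 -0.0049] z [0.1016 0.1016]
-0.02 4 [-0.0134 -0.0123 -0.0112] z [0.0972 0.1023]
-0.01 17 [-0.0166 -0.0154 -0.013 ] z [0.0828 0.1036]
0 15 [-0.0228 -0.0165 -0.0152] z [0.0841 0.1018]
0.01 4 [-0.0224 -0.0193 -0.0191] z [0.0939 0.1012]
card face 373 x [-0.0249  0.0044  0.0074] y [-0.0005  0.0019  0.0042] [-0.005   0.0022]
```

```bash
python3 -m creep '[[[0,0,0,0,0,0,0.15],[0,0,0,0,0,0,0.15],[0,0,0,0,0,0,0.15]]]'
python3 - <<'E'
from h import *
o=bot.get_obs(); print(np.abs(o["joint_vel"]).max(),o["gripper_width"],o["contact_force"].round(2),o["eef_pos"].round(4))
print(bot.hand_in())
E
```

```text
t: 8.98
eef_pos: [0.5144, -0.2131, 0.0902]
tool_rot: [-0.0, -0.661, 0.75, -0.0]
contact_force: [-0.3, 0.7, -0.7]
gripper_width: 0.283
0.00159659282299799 0.28310687333985257 [-0.25  0.66 -0.71] [ 0.5144 -0.2131  0.0902]
the job is handed in; nothing more can be done
None
```

I gripped the clip by its handles, squeezed it fully open and lifted it. I then brought it level around the near edge of the tall card, the white one and not the blue look-alike. I handed the job in at about 9 s with the clip still held open in the gripper at 50 N; no verdict is reported.

The last depth checks showed:

| Check | Reading |
|---|---|
| Clip height | pads and pin between 80 and 103 mm up, level |
| Card edge inside the jaws | the points judged are about 21 mm past the edge; the pin is about 29 mm short of it |
| Left jaw | outer face about 20 mm from the card's mid-plane; inner face worked out at about 12 mm |
| Right jaw | inner face about 16 mm from the card's mid-plane, measured up to the edge; the card hides its tip |
| Card | its face still on the plane found at the start; no sign of touching in the wrist force (about 1 N, which is noise) |

- **Bench touch:** while closing, the fingertips swung down onto the bench with about 10 N. I raised the tool 8 mm and finished the squeeze.
- **Final position:** the tool ended about 1 mm from where I aimed it sideways and 1 mm short, so I left it.
- **Other objects:** I didn't measure the short card, cheese, borer or jar again at the end, but the arm's path stayed well clear of them.

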